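# Find and mark the left-hand clamp spindle

## Robot

A 6-joint arm with a two-finger parallel gripper is mounted at the origin on the work surface. World frame = base frame: x ahead of the robot, y to its left, z up, the work surface at z = 0. Lengths are in m, angles in degrees, forces in N, time in s.
With the tool pointing down it reaches from about 0.35 to 0.875 m from the base axis. Payload 4.2 kg.
Tool frame: the origin (TCP) lies at the very end of the fingers, on their centre line; the grasp point (between the pads) lies 19 mm behind it (r.hold_point_z is the distance from the TCP to the grasp point, in m); z points along the fingers, y is the direction in which the jaws open and shut (so a half turn about z gives the same grasp; the last joint's range is limited). The gripper opens to 87 mm and grips with 3 to 60 N. Pads are 19 mm wide; open, the fingers measure 117 mm over their backs; the gripper's body (75 mm by 190 mm) begins 51 mm behind the grasp point.
Start: joints at [-53.652, 22.042, 0.453, 0, -68.411, -14.817], TCP at [0.229, -0.581, 0.223] pointing down, gripper open.
Joint ranges: [-179.83, 179.83], [-69.29, 118.12], [-61.27, 80.66], [-181.25, 117.63], [-171.15, -9.14], [-177.46, 177.46]. Speed limits (degrees/s): [159.86, 159.86, 180, 180, 180, 180].

## Interface

Orientations are given as a 3x3 rotation matrix whose columns are the frame's x, y, z axes.
In Python, from station import r, cams, ticket gives the robot as it stands.
- The arm moves only by the tool drive_tool, never from a script. Its argument "deltas" is a list of rows, each an object of numbers: "dx", "dy", "dz": the shift along the tool's x, y, z in m; "wx", "wy", "wz": the turn, a rotation vector about the tool's x, y, z in degrees. A call has 1 to 20 rows; each row is the pose to reach, as a shift and turn from the pose commanded when the call began, along the tool's axes at that moment; what a row does not reach only later rows make up. A row lasts 1/10 s, in which the tool goes at most 50 mm and 8.59 degrees, less where a joint would pass 70% of its speed; a pose out of reach is approached as far as the arm can. A call with a gripper value outside its range is refused whole. "gripper" is the opening, from 0 (shut) to 1 (fully open), set as the call begins (left out, the last holds). The fingers move at their own pace and stop on an object; the grip force is fixed at half the most. Time passes only in rows, so rows that repeat a pose let the fingers close. It gives the time, the measured TCP pose, the force and the opening at its end, in the units of the state.
- r.sense(): the state, without advancing time (a new reading comes with each control period).
- cams.capture(name): name is "side" or "top" or "wrist"; returns the picture (420x560x3 uint8, red, green, blue); there is no depth.
- cams.camera_model(name): a dict with "intrinsics" (3x3 intrinsics, pixels), "extrinsics" (4x4, takes a point from world to camera coordinates); the wrist camera has in their place "T_tool_cam" (4x4, takes a point from camera to tool coordinates, whose origin is the TCP and whose axes are the flange's). Camera axes: x right, y down, z forward; pixel columns grow to the right and rows downward; lengths in m; the calibration is good to about 2 mm. A picture is of the moment at which its call begins: read the wrist's pose just before it. camera_model takes no time and is no camera call.
- ticket.finish_job(): hands the job in, once; it reports no verdict.
The state is a dict: "time_s": time; "joints": joint angles; "joint_velocities": joint speeds; "effort": joint torques, N m; "tcp_pos": TCP position; "ee_rot": TCP orientation; "wrist_force": force on the tool from outside, world axes, zero at the start; "moment": the same for the moment, N m; "gripper_width": opening from 0.0 (shut) to 1.0 (fully open).
Only numpy, scipy, OpenCV 4.12 (cv2) and the standard library are available. Lean on these libraries where they do the work, as an engineer would, in place of code of your own. Each camera call takes 0.05 s, during which the arm holds its last target.

## Task

Two clamp spindles for the modelling stands are started in test nuts, and one of them has a left-hand thread. Give each black grip about a sixth of a turn (60 degrees) clockwise, seen from above, and leave it turned: the right-hand spindle goes down into its nut, the left-hand one comes up. Then slip the red ring over the marking peg of the left-hand spindle's station, so that it lies flat on the base plate, and let go.

Things in the scene. Friction and masses are not known exactly. Their poses are not given: they have to be found in the camera images.
- head_a (a point): Grip of test station A: black bar 64 x 24 x 28 mm (long, wide, high) on an upright threaded stem 20 mm across, in a fixed hex test nut. The point is the bar's centre, half-way up, on the turning axis; x runs along the bar, y across its width, z up. At the start it is 94 mm above the table; nut top 52 mm. It may be gripped firmly and turned at constant height: it slips up or down between the fingers.
- spindle_a (a joint): Turn of grip A in rad: 0 at the start, grows clockwise seen from above, stop at 1.5; friction about 0.06 N m; stays where left. Turning clockwise carries the grip up 5.7 mm per rad if the thread is left-hand (an orange band comes out of the nut), down 5.7 mm per rad if right-hand. Exactly one station is left-hand; which one is not told.
- peg_a (a point): Foot of the marking peg of station A: the point is on the peg's axis, on top of the station's grey base plate (190 x 90 x 12 mm, on the table). Peg yellow, upright, 16 mm across, 44 mm tall above the plate with a rounded tip. The point's x axis points along the plate from the peg to the same station's spindle, whose axis is 110 mm away.
- head_b (a point): Grip of test station B: black bar 64 x 24 x 28 mm (long, wide, high) on an upright threaded stem 20 mm across, in a fixed hex test nut. The point is the bar's centre, half-way up, on the turning axis; x runs along the bar, y across its width, z up. At the start it is 94 mm above the table; nut top 52 mm. It may be gripped firmly and turned at constant height: it slips up or down between the fingers.
- spindle_b (a joint): Turn of grip B in rad: 0 at the start, grows clockwise seen from above, stop at 1.5; friction about 0.06 N m; stays where left. Turning clockwise carries the grip up 5.7 mm per rad if the thread is left-hand (an orange band comes out of the nut), down 5.7 mm per rad if right-hand. Exactly one station is left-hand; which one is not told.
- peg_b (a point): Foot of the marking peg of station B: the point is on the peg's axis, on top of the station's grey base plate (190 x 90 x 12 mm, on the table). Peg yellow, upright, 16 mm across, 44 mm tall above the plate with a rounded tip. The point's x axis points along the plate from the peg to the same station's spindle, whose axis is 110 mm away.
- ring (a point): Red plastic marking ring lying flat on the table: 52 mm outside, 36 mm hole, 30 mm high, about 80 g. The point is the centre of the ring, half-way up (15 mm above the table); z is its axis. A blue ring of the same size is a bystander.
There are look-alikes about, which are no part of the job. What is shaped like the part that bears head_a but turquoise is not meant.

How it is judged (in metres and radians):
On the way, in this order (a step that is already met when the one before it is completed fails the run):
1. one of the two grips has been turned clockwise by more than 0.6 rad (value of joint any of spindle_a, spindle_b above 0.6 rad), for 0.2 s.
2. both grips have been turned clockwise by more than 0.6 rad (value of joint each of spindle_a, spindle_b above 0.6 rad), for 0.2 s.
At the end, for the whole second after the job is handed in: Both grips stand turned clockwise by more than 0.6 rad, and the red ring lies flat (tilt under 0.17 rad) on the base plate around the peg of the station whose grip has come up by more than 2.3 mm: ring centre within 14 mm of the peg axis and less than 20 mm above the plate (all of step 2 and ((horizontal distance between ring and peg_a below 0.014 m and z of ring in the frame of peg_a below 0.02 m and z of head_a in the frame of peg_a above 0.0843 m) or (horizontal distance between ring and peg_b below 0.014 m and z of ring in the frame of peg_b below 0.02 m and z of head_b in the frame of peg_b above 0.0843 m)) and angle between ring's own z axis and vertical below 0.17 rad); the robot touches nothing.
It also fails if it takes over 61 s, if anything falls off the work surface, if the arm or the gripper's body presses on something with over 40 N, if the wrist force passes 120 N, or if a joint passes its speed limit or range.

## Working session

There is one attempt and no reset: what is moved stays moved. The work goes in short steps, Python scripts to look and compute and a tool call to move; the robot and the scene stay as the last step left them, time stands still between calls to the robot, and variables do not carry over. Pictures are saved under pics/ and viewed, and the job is handed in when it is done.

Besides the shell and the picture viewer there is one more tool, called as name(argument=value, ...) on one line, values as JSON. drive_tool: Moves the arm, as the interface text tells. Its arguments: {"type":"object","properties":{"deltas":{"type":"array","items":{"type":"object","properties":{"dx":{"type":"number"},"dy":{"type":"number"},"dz":{"type":"number"},"wx":{"type":"number"},"wy":{"type":"number"},"wz":{"type":"number"}}}},"gripper":{"type":"number"}},"required":["deltas"]}

```bash
ls; mkdir -p pics; python3 - <<'E'
from station import r,cams,ticket
import cv2,numpy as np
s=r.sense();print(s)
for n in ["side","top","wrist"]:
    im=cams.capture(n);cv2.imwrite(f"pics/{n}0.png",im[:,:,::-1]);m=cams.camera_model(n);print(n,{k:np.round(v,4).tolist() for k,v in m.items()})
E
```

```text
pics
{'time_s': 0.0, 'joints': array([-5.36500356e+01,  2.20915941e+01,  3.78906786e-01, -3.10660044e-02,
       -6.84124721e+01, -1.48157788e+01]), 'joint_velocities': array([ 0.01155066,  0.00991833,  0.04931584, -0.00326558,  0.01057389,
       -0.00274708]), 'effort': array([ 9.56278454e-04, -3.90662241e+01,  1.87404782e+01,  4.21992525e+00,
        1.10407703e-02, -1.89283428e-04]), 'tcp_pos': array([ 0.22919735, -0.58079053,  0.22143951]), 'ee_rot': array([[-9.30272104e-01, -3.66869217e-01, -8.88657558e-04],
       [-3.66870286e-01,  9.30269830e-01,  2.05816564e-03],
       [ 7.16136991e-05,  2.24067613e-03, -9.99997487e-01]]), 'wrist_force': array([-0.5250756 ,  0.40489913,  0.36443982]), 'moment': array([-0.0193133 , -0.01016009,  0.05179006]), 'gripper_width': 1.0020493361525453}
side {'intrinsics': [[441.4147, 0.0, 280.7302], [0.0, 441.4147, 213.5464], [0.0, 0.0, 1.0]], 'extrinsics': [[-0.9931, -0.1176, -0.0013, 0.4437], [-0.0805, 0.6877, -0.7215, 0.113], [0.0858, -0.7164, -0.6924, 0.9894], [0.0, 0.0, 0.0, 1.0]]}
top {'intrinsics': [[519.0058, 0.0, 289.0211], [0.0, 519.0058, 216.7681], [0.0, 0.0, 1.0]], 'extrinsics': [[-0.0189, -0.9997, -0.013, 0.0087], [-0.9983, 0.0196, -0.055, 0.468], [0.0552, 0.0119, -0.9984, 1.2194], [0.0, 0.0, 0.0, 1.0]]}
wrist {'intrinsics': [[308.5162, 0.0, 281.8588], [0.0, 308.5162, 209.2576], [0.0, 0.0, 1.0]], 'T_tool_cam': [[0.0003, -0.9619, -0.2735, 0.0753], [1.0, 0.0001, 0.0008, 0.0007], [-0.0008, -0.2735, 0.9619, -0.1625], [0.0, 0.0, 0.0, 1.0]]}
```

View pics/top0.png

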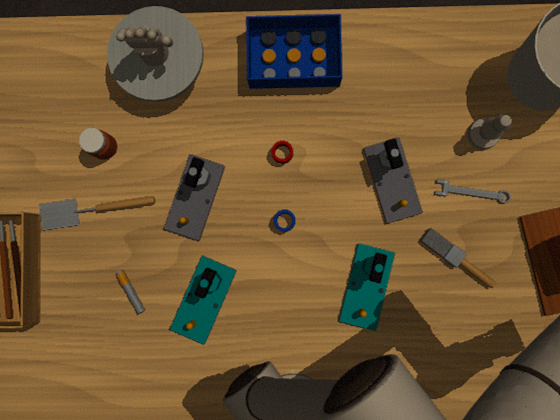

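View pics/side0.png

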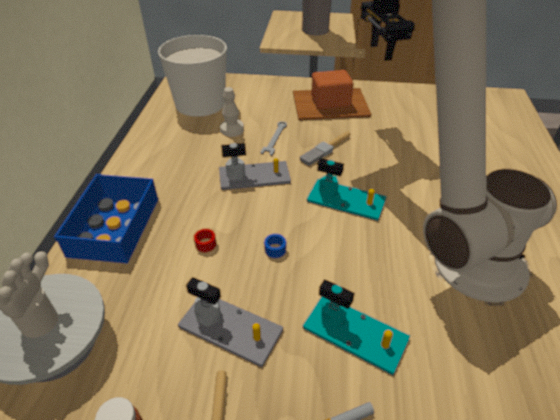

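View pics/wrist0.png

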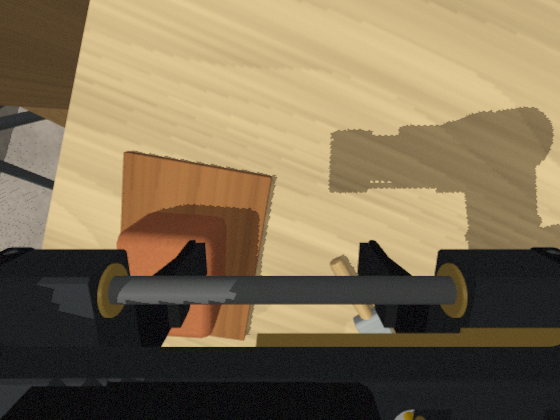

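The top view shows grey stations at px (194,197) and (392,180), turquoise look-alikes at (203,300) and (367,287), the red ring at (282,152) and the blue one at (284,221). Next is a close crop to confirm the choice, then measurement.

```bash
cat > h.py <<'E'
import cv2,numpy as np
from station import r,cams
def ray(n,uv,tcp=None,R=None):
    m=cams.camera_model(n);K=m['intrinsics']
    d=np.linalg.solve(K,np.array([uv[0],uv[1],1.]))
    if n=='wrist':
        T=m['T_tool_cam'];return tcp+R@T[:3,3],R@T[:3,:3]@d
    E=m['extrinsics'];return -E[:3,:3].T@E[:3,3],E[:3,:3].T@d
def onz(n,uv,z,tcp=None,R=None):
    o,d=ray(n,uv,tcp,R);return o+d*(z-o[2])/d[2]
def proj(n,P):
    m=cams.camera_model(n);E=m['extrinsics'];c=E[:3,:3]@np.array(P)+E[:3,3];q=m['intrinsics']@c;return q[:2]/q[2]
def tri(u1,u2):
    o1,d1=ray('top',u1);o2,d2=ray('side',u2)
    A=np.stack([d1,-d2],1);t=np.linalg.lstsq(A,o2-o1,rcond=None)[0]
    a,b=o1+t[0]*d1,o2+t[1]*d2;return (a+b)/2,np.linalg.norm(a-b)
def blobs(mask,amin=15):
    n,l,s,c=cv2.connectedComponentsWithStats(mask.astype(np.uint8))
    return [(l==i,s[i],c[i]) for i in range(1,n) if s[i][4]>=amin]
E
python3 - <<'E'
from h import *
t=cv2.imread('pics/top0.png');s=cv2.imread('pics/side0.png')
a=cv2.resize(t[135:255,150:240],None,fx=4.4,fy=4.4,interpolation=cv2.INTER_NEAREST)
b=cv2.resize(t[125:245,350:440],None,fx=4.4,fy=4.4,interpolation=cv2.INTER_NEAREST)
cv2.imwrite('pics/c1.png',np.hstack([a,b]))
for n,im in(('top',t),('side',s)):
    hsv=cv2.cvtColor(im,cv2.COLOR_BGR2HSV);H,S,V=[hsv[...,i].astype(int) for i in range(3)]
    print(n)
    for nm,mk in(('red',((H<6)|(H>174))&(S>180)&(V>90)),('yel',(H>14)&(H<32)&(S>200)&(V>100)),('blk',(V<45))):
        for m,st,c in blobs(mk,20):
            if st[4]<900 : print(nm,st.tolist(),c.round(1).tolist(),cv2.minAreaRect(np.argwhere(m)[:,::-1].astype(np.float32)))
E
```

```text
top
red [272, 141, 21, 21, 144] [282.0, 151.1] ((282.0000305175781, 151.00001525878906), (19.798988342285156, 19.798988342285156), 45.0)
yel [288, 49, 12, 12, 119] [293.6, 54.6] ((293.5, 54.5), (11.0, 11.0), 90.0)
yel [313, 49, 12, 12, 121] [318.5, 54.3] ((318.5, 54.5), (11.0, 11.0), 90.0)
yel [263, 50, 12, 12, 118] [268.7, 55.3] ((268.5, 55.5), (11.0, 11.0), 90.0)
yel [402, 200, 5, 5, 21] [404.2, 202.0] ((404.0, 202.0), (4.0, 4.0), 90.0)
yel [180, 217, 6, 6, 28] [182.3, 219.3] ((182.5, 219.5), (5.0, 5.0), 90.0)
yel [117, 272, 12, 13, 88] [122.6, 278.2] ((122.60001373291016, 278.20001220703125), (11.627553939819336, 7.155417442321777), 63.43495178222656)
yel [361, 311, 5, 6, 24] [363.1, 313.3] ((363.0, 313.5), (5.0, 4.0), 90.0)
yel [187, 323, 6, 6, 29] [189.3, 325.4] ((189.5, 325.5), (5.0, 5.0), 90.0)
blk [519, 26, 19, 33, 88] [527.8, 42.8] ((529.1275024414062, 41.389259338378906), (9.011551856994629, 34.243896484375), 34.99201965332031)
blk [127, 42, 37, 24, 327] [150.0, 52.8] ((145.0, 53.5), (23.0, 36.0), 90.0)
blk [249, 43, 1, 22, 22] [249.0, 53.5] ((249.0, 53.5), (21.0, 0.0), -90
[... 4578 characters left out ...]
 8, 52] [498.2, 173.5] ((498.55914306640625, 173.6420135498047), (5.307693004608154, 19.4615421295166), 67.38013458251953)
blk [490, 184, 7, 10, 20] [492.2, 188.6] ((491.9878234863281, 188.39022827148438), (5.778429985046387, 7.183993816375732), 38.65980911254883)
blk [426, 229, 31, 38, 324] [440.7, 248.1] ((442.0440979003906, 247.57354736328125), (43.90363693237305, 19.722335815429688), 59.03623962402344)
blk [188, 279, 32, 25, 377] [204.1, 292.2] ((203.1121063232422, 291.40521240234375), (32.82660675048828, 16.41330337524414), 23.198591232299805)
blk [320, 281, 33, 27, 416] [336.1, 295.0] ((335.70001220703125, 294.1000061035156), (33.541019439697266, 15.652474403381348), 26.56505012512207)
```

View pics/c1.png

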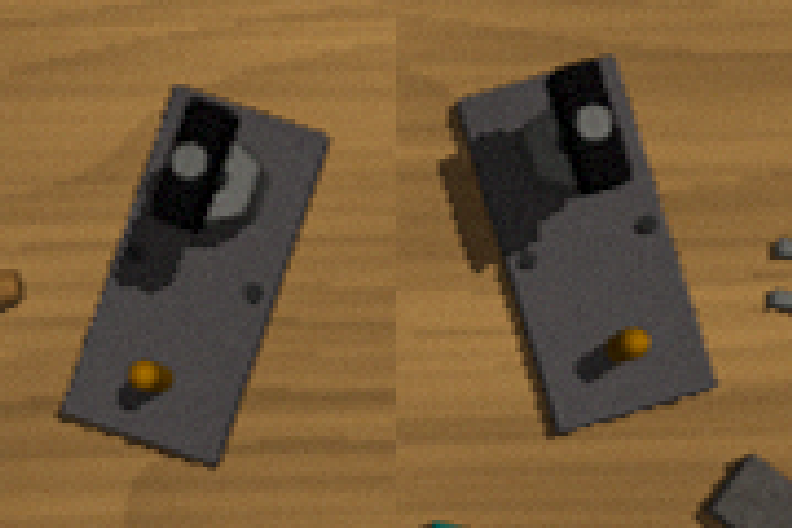

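The left crop shows the bar at about (193,172) with a grey stem disc, and the right one at (395,153). Both stand on grey plates with yellow pegs. They match the description, and the turquoise ones do not.

```bash
python3 - <<'E'
from h import *
t=cv2.imread('pics/top0.png');s=cv2.imread('pics/side0.png')
V=t.max(2)
for nm,(x,y),pt,ps,hs in(('L',(192.7,171.4),(182.3,219.3),(256.3,331.5),(204.1,292.2)),('R',(395,152.5),(404.2,202),(275.7,164.6),(233.6,150.4))):
    x0,y0=int(x)-22,int(y)-24
    crop=V[y0:y0+48,x0:x0+44]
    for th in(22,28,34):
        bl=max(blobs(crop<th),key=lambda b:b[1][4]);m=bl[0]
        rc=cv2.minAreaRect(np.argwhere(m)[:,::-1].astype(np.float32)+np.array([x0,y0],np.float32))
        box=[onz('top',p,.108)[:2] for p in cv2.boxPoints(rc)]
        c=np.mean(box,0);e=[box[i+1]-box[i] for i in range(2)];L=max(e,key=np.linalg.norm)
        print(nm,th,bl[1][4],'c',c.round(4),[round(np.linalg.norm(v),4) for v in e],'ang',np.degrees(np.arctan2(L[1],L[0])).round(1))
    print(' disc@.108',onz('top',(x,y),.108).round(4),'@.112',onz('top',(x,y),.112).round(4))
    P,er=tri(pt,ps);print(' peg tri',P.round(4),er.round(4),'@.054',onz('top',pt,.054).round(4))
    print(' head tri',[q.round(4) for q in tri((x,y),hs)])
    # plate outline
hsv=cv2.cvtColor(t,cv2.COLOR_BGR2HSV)
for nm,(x0,y0) in(('L',(150,135)),('R',(350,125))):
    b=t[y0:y0+120,x0:x0+90].astype(int);m=((b[...,2]-b[...,0])<18)&(b.max(2)>15)
    m=cv2.morphologyEx(m.astype(np.uint8),cv2.MORPH_CLOSE,np.ones((5,5)))
    bl=max(blobs(m),key=lambda q:q[1][4])
    rc=cv2.minAreaRect(np.argwhere(bl[0])[:,::-1].astype(np.float32)+np.array([x0,y0],np.float32))
    box=[onz('top',p,.012)[:2] for p in cv2.boxPoints(rc)];e=[box[i+1]-box[i] for i in range(2)];L=max(e,key=np.linalg.norm)
    print(nm,'plate',np.mean(box,0).round(4),[round(np.linalg.norm(v),4) for v in e],np.degrees(np.arctan2(L[1],L[0])).round(1))
print('ring',onz('top',(282,151.2),.03).round(4),onz('top',(282,151.2),.022).round(4),tri((282,151.2),(204.8,240)))
print('blue',onz('top',(284,221),.03).round(4))
E
```

```text
L 22 276 c [0.5653 0.2068] [np.float64(0.063), np.float64(0.0288)] ang -18.9
L 28 300 c [0.5653 0.207 ] [np.float64(0.0646), np.float64(0.0321)] ang -20.5
L 34 411 c [0.5512 0.2045] [np.float64(0.0905), np.float64(0.0521)] ang -20.1
 disc@.108 [0.5672 0.2092 0.108 ] @.112 [0.5666 0.2084 0.112 ]
 peg tri [0.4646 0.2486 0.0358] 0.0024 @.054 [0.4648 0.2448 0.054 ]
 head tri [array([0.5675, 0.2118, 0.0923]), np.float64(0.0042)]
R 22 278 c [ 0.5971 -0.2319] [np.float64(0.0293), np.float64(0.0629)] ang -163.5
R 28 293 c [ 0.5972 -0.2324] [np.float64(0.03), np.float64(0.0631)] ang -165.2
R 34 451 c [ 0.589 -0.214] [np.float64(0.0701), np.float64(0.0687)] ang -73.7
 disc@.108 [ 0.5998 -0.2373  0.108 ] @.112 [ 0.5991 -0.2365  0.112 ]
 peg tri [ 0.4946 -0.2709  0.0287] 0.0038 @.054 [ 0.4945 -0.2655  0.054 ]
 head tri [array([ 0.6013, -0.2414,  0.0883]), np.float64(0.0041)]
L plate [0.5199 0.2259] [np.float64(0.1891), np.float64(0.0896)] -19.5
R plate [ 0.5507 -0.2476] [np.float64(0.0897), np.float64(0.1894)] -164.6
ring [0.6223 0.0131 0.03  ] [0.6237 0.0132 0.022 ] (array([0.62377051, 0.01319244, 0.01476643]), np.float64(0.0025971991948767533))
blue [0.4574 0.0114 0.03  ]
```

```bash
cat >> h.py <<'E'
def goto(P,yaw,tilt=True):
    """deltas for TCP P, jaw (tool y) yaw in deg, tool straight down"""
    from scipy.spatial.transform import Rotation as Ro
    s=r.sense();R=np.array(s['ee_rot']);a=np.radians(yaw)
    y=np.array([np.cos(a),np.sin(a),0]);z=np.array([0,0,-1.]);x=np.cross(y,z)
    T=np.stack([x,y,z],1)
    d=R.T@(np.array(P)-s['tcp_pos']);w=np.degrees(Ro.from_matrix(R.T@T).as_rotvec())
    cy=np.degrees(np.arctan2(R[1,1],R[0,1]))
    print('t',round(s['time_s'],2),'tcp',s['tcp_pos'].round(4),'yaw',cy.round(1),'q6',s['joints'][5].round(1),'F',s['wrist_force'].round(1),'g',round(s['gripper_width'],3))
    print('  d',d.round(4),'w',w.round(2))
E
python3 -c "
from h import *
goto((.60,-.237,.20),105.5)"
```

```text
t 0.15 tcp [ 0.2293 -0.5809  0.2217] yaw 111.5 q6 -14.8 F [-0.1 -0.1 -0.1] g 0.997
  d [-0.4711  0.1839  0.022 ] w [ 0.09 -0.01  6.03]
```

drive_tool(deltas=[{"dx": -0.471,"dy": 0.184,"dz": 0.022,"wz": 6},{"dx": -0.471,"dy": 0.184,"dz": 0.022,"wz": 6},{"dx": -0.471,"dy": 0.184,"dz": 0.022,"wz": 6},{"dx": -0.471,"dy": 0.184,"dz": 0.022,"wz": 6},{"dx": -0.471,"dy": 0.184,"dz": 0.022,"wz": 6},{"dx": -0.471,"dy": 0.184,"dz": 0.022,"wz": 6},{"dx": -0.471,"dy": 0.184,"dz": 0.022,"wz": 6},{"dx": -0.471,"dy": 0.184,"dz": 0.022,"wz": 6},{"dx": -0.471,"dy": 0.184,"dz": 0.022,"wz": 6},{"dx": -0.471,"dy": 0.184,"dz": 0.022,"wz": 6},{"dx": -0.471,"dy": 0.184,"dz": 0.022,"wz": 6},{"dx": -0.471,"dy": 0.184,"dz": 0.022,"wz": 6},{"dx": -0.471,"dy": 0.184,"dz": 0.022,"wz": 6},{"dx": -0.471,"dy": 0.184,"dz": 0.022,"wz": 6},{"dx": -0.471,"dy": 0.184,"dz": 0.022,"wz": 6}])

```text
schema error: expected keys dx, dy, dz, wx, wy, wz
```

```bash
cat > wl.py <<'E'
from h import *
import sys
s=r.sense();im=cams.capture('wrist')[:,:,::-1].copy();cv2.imwrite('pics/%s.png'%sys.argv[1],im)
np.savez('pics/%s.npz'%sys.argv[1],t=s['tcp_pos'],R=s['ee_rot'])
goto(s['tcp_pos'],0)
E
python3 wl.py w1
```

```text
t 0.2 tcp [ 0.2293 -0.581   0.2219] yaw 111.5 q6 -14.8 F [ 1.1 -0.3 -0.3] g 1.0
  d [-0.      0.0001  0.0002] w [ 4.0000e-02 -8.0000e-02  1.1153e+02]
```

View pics/w1.png

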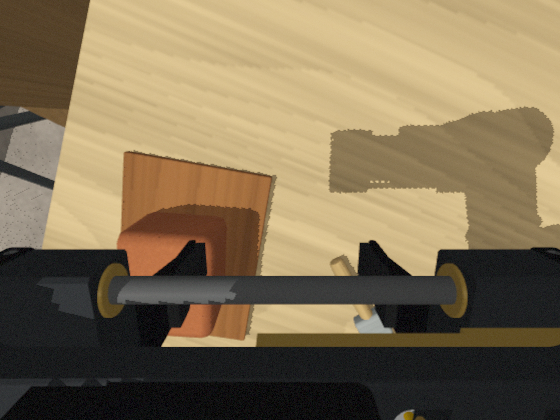

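The move was refused because every row needs all six keys, so the arm hasn't moved. The view is unchanged: the start area with no station in it. I'll resend it.

drive_tool(deltas=[{"dx": -0.471,"dy": 0.184,"dz": 0.022,"wx": 0,"wy": 0,"wz": 6},{"dx": -0.471,"dy": 0.184,"dz": 0.022,"wx": 0,"wy": 0,"wz": 6},{"dx": -0.471,"dy": 0.184,"dz": 0.022,"wx": 0,"wy": 0,"wz": 6},{"dx": -0.471,"dy": 0.184,"dz": 0.022,"wx": 0,"wy": 0,"wz": 6},{"dx": -0.471,"dy": 0.184,"dz": 0.022,"wx": 0,"wy": 0,"wz": 6},{"dx": -0.471,"dy": 0.184,"dz": 0.022,"wx": 0,"wy": 0,"wz": 6},{"dx": -0.471,"dy": 0.184,"dz": 0.022,"wx": 0,"wy": 0,"wz": 6},{"dx": -0.471,"dy": 0.184,"dz": 0.022,"wx": 0,"wy": 0,"wz": 6},{"dx": -0.471,"dy": 0.184,"dz": 0.022,"wx": 0,"wy": 0,"wz": 6},{"dx": -0.471,"dy": 0.184,"dz": 0.022,"wx": 0,"wy": 0,"wz": 6},{"dx": -0.471,"dy": 0.184,"dz": 0.022,"wx": 0,"wy": 0,"wz": 6},{"dx": -0.471,"dy": 0.184,"dz": 0.022,"wx": 0,"wy": 0,"wz": 6},{"dx": -0.471,"dy": 0.184,"dz": 0.022,"wx": 0,"wy": 0,"wz": 6},{"dx": -0.471,"dy": 0.184,"dz": 0.022,"wx": 0,"wy": 0,"wz": 6}])

```text
time_s: 1.6
tcp_pos: [0.5989, -0.2385, 0.2008]
ee_rot: [[-0.964, -0.266, -0.0], [-0.266, 0.964, -0.0], [0.0, -0.0, -1.0]]
wrist_force: [0.5, -1.3, 1.0]
gripper_width: 1.0
```

```bash
python3 wl.py w2
```

```text
t 1.65 tcp [ 0.599  -0.2386  0.2009] yaw 105.4 q6 -67.2 F [-0.5 -0.9  0. ] g 0.998
  d [0.     0.0001 0.0001] w [0.0000e+00 1.0000e-02 1.0542e+02]
```

View pics/w2.png

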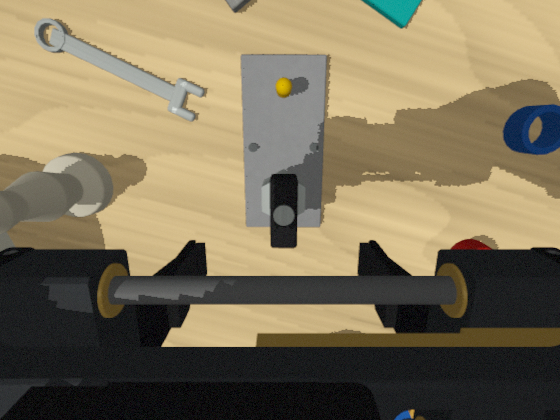

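The wrist view shows station R's plate between px (243,55) and (328,227), its peg tip at (284,87) and its bar at (284,210) with the stem disc at (284,215). The statue stands at the left and the red ring at the far right.

```bash
python3 - <<'E'
from h import *
print(r.sense()['joints'].round(1))
im=cv2.imread('pics/w2.png');z=np.load('pics/w2.npz');t,R=z['t'],z['R']
c=im[165:255,255:320]
m=c.max(2)<45
bl=max(blobs(m),key=lambda q:q[1][4])
rc=cv2.minAreaRect(np.argwhere(bl[0])[:,::-1].astype(np.float32)+np.array([255,165],np.float32));print(rc)
box=[onz('wrist',p,.108,t,R)[:2] for p in cv2.boxPoints(rc)];e=[box[i+1]-box[i] for i in range(2)];L=max(e,key=np.linalg.norm)
print('bar',np.mean(box,0).round(4),[round(np.linalg.norm(v),4) for v in e],np.degrees(np.arctan2(L[1],L[0])).round(1))
print('disc',onz('wrist',(284,215),.108,t,R).round(4),'peg',onz('wrist',(284,86.5),.054,t,R).round(4))
hc=[onz('wrist',p,.012,t,R)[:2] for p in((242,55),(327.5,54),(320.5,227),(247,226))];print('plate corners',np.round(hc,4).tolist())
E
```

```text
[ -7.4  24.8   1.6   0.  -66.8 -67.2]
((283.5, 210.0), (72.0, 27.0), 90.0)
bar [ 0.5972 -0.2366] [np.float64(0.0225), np.float64(0.0646)] 16.2
disc [ 0.6004 -0.2353  0.108 ] peg [ 0.495  -0.2642  0.054 ]
plate corners [[0.473, -0.3152], [0.4485, -0.2301], [0.6312, -0.1804], [0.6535, -0.2659]]
```

Top and wrist views agree on head R at (0.600, -0.236). The bar runs along the tool's x axis within 1°. I'll go down, grip and turn.

```bash
python3 -c "
from h import *
goto((.60,-.236,.076),105.7)"
```

```text
t 1.65 tcp [ 0.599  -0.2386  0.2009] yaw 105.4 q6 -67.2 F [-0.5 -0.9  0. ] g 0.998
  d [-0.0017  0.0022  0.1249] w [-0.01  0.01 -0.28]
```

drive_tool(deltas=[{"dx": -0.002,"dy": 0.002,"dz": 0.03,"wx": 0,"wy": 0,"wz": 0},{"dx": -0.002,"dy": 0.002,"dz": 0.07,"wx": 0,"wy": 0,"wz": 0},{"dx": -0.002,"dy": 0.002,"dz": 0.105,"wx": 0,"wy": 0,"wz": 0},{"dx": -0.002,"dy": 0.002,"dz": 0.125,"wx": 0,"wy": 0,"wz": 0},{"dx": -0.002,"dy": 0.002,"dz": 0.125,"wx": 0,"wy": 0,"wz": 0},{"dx": -0.002,"dy": 0.002,"dz": 0.125,"wx": 0,"wy": 0,"wz": 0}])

```text
time_s: 2.25
tcp_pos: [0.6015, -0.2359, 0.0764]
ee_rot: [[-0.964, -0.267, 0.001], [-0.267, 0.964, -0.001], [-0.001, -0.001, -1.0]]
wrist_force: [0.1, 0.2, 0.9]
gripper_width: 0.999
```

drive_tool(deltas=[{"dx": 0,"dy": 0,"dz": 0,"wx": 0,"wy": 0,"wz": 0},{"dx": 0,"dy": 0,"dz": 0,"wx": 0,"wy": 0,"wz": 0},{"dx": 0,"dy": 0,"dz": 0,"wx": 0,"wy": 0,"wz": 0},{"dx": 0,"dy": 0,"dz": 0,"wx": 0,"wy": 0,"wz": 0},{"dx": 0,"dy": 0,"dz": 0,"wx": 0,"wy": 0,"wz": 0},{"dx": 0,"dy": 0,"dz": 0,"wx": 0,"wy": 0,"wz": 0},{"dx": 0,"dy": 0,"dz": 0,"wx": 0,"wy": 0,"wz": 0},{"dx": 0,"dy": 0,"dz": 0,"wx": 0,"wy": 0,"wz": 0}], gripper=0.1)

```text
time_s: 3.05
tcp_pos: [0.6014, -0.2348, 0.0755]
ee_rot: [[-0.963, -0.268, -0.0], [-0.268, 0.963, 0.0], [0.0, 0.0, -1.0]]
wrist_force: [0.5, -0.4, -0.8]
gripper_width: 0.358
```

drive_tool(deltas=[{"dx": 0,"dy": 0,"dz": 0,"wx": 0,"wy": 0,"wz": 0},{"dx": 0,"dy": 0,"dz": 0,"wx": 0,"wy": 0,"wz": 0},{"dx": 0,"dy": 0,"dz": 0,"wx": 0,"wy": 0,"wz": 0},{"dx": 0,"dy": 0,"dz": 0,"wx": 0,"wy": 0,"wz": 0}])

```text
time_s: 3.45
tcp_pos: [0.6019, -0.2364, 0.0755]
ee_rot: [[-0.964, -0.267, 0.001], [-0.267, 0.964, -0.002], [-0.001, -0.002, -1.0]]
wrist_force: [1.7, -5.6, -1.2]
gripper_width: 0.267
```

drive_tool(deltas=[{"dx": 0,"dy": 0,"dz": 0,"wx": 0,"wy": 0,"wz": 3},{"dx": 0,"dy": 0,"dz": 0,"wx": 0,"wy": 0,"wz": 8},{"dx": 0,"dy": 0,"dz": 0,"wx": 0,"wy": 0,"wz": 14},{"dx": 0,"dy": 0,"dz": 0,"wx": 0,"wy": 0,"wz": 20},{"dx": 0,"dy": 0,"dz": 0,"wx": 0,"wy": 0,"wz": 26},{"dx": 0,"dy": 0,"dz": 0,"wx": 0,"wy": 0,"wz": 32},{"dx": 0,"dy": 0,"dz": 0,"wx": 0,"wy": 0,"wz": 38},{"dx": 0,"dy": 0,"dz": 0,"wx": 0,"wy": 0,"wz": 44},{"dx": 0,"dy": 0,"dz": 0,"wx": 0,"wy": 0,"wz": 50},{"dx": 0,"dy": 0,"dz": 0,"wx": 0,"wy": 0,"wz": 56},{"dx": 0,"dy": 0,"dz": 0,"wx": 0,"wy": 0,"wz": 60},{"dx": 0,"dy": 0,"dz": 0,"wx": 0,"wy": 0,"wz": 62},{"dx": 0,"dy": 0,"dz": 0,"wx": 0,"wy": 0,"wz": 62},{"dx": 0,"dy": 0,"dz": 0,"wx": 0,"wy": 0,"wz": 62}])

```text
time_s: 4.85
tcp_pos: [0.6015, -0.2372, 0.0695]
ee_rot: [[-0.687, 0.726, -0.001], [0.726, 0.687, -0.001], [-0.0, -0.001, -1.0]]
wrist_force: [9.4, -13.3, -26.7]
gripper_width: 0.274
```

drive_tool(deltas=[{"dx": 0,"dy": 0,"dz": 0,"wx": 0,"wy": 0,"wz": 0},{"dx": 0,"dy": 0,"dz": 0,"wx": 0,"wy": 0,"wz": 0},{"dx": 0,"dy": 0,"dz": 0,"wx": 0,"wy": 0,"wz": 0},{"dx": 0,"dy": 0,"dz": 0,"wx": 0,"wy": 0,"wz": 0},{"dx": 0,"dy": 0,"dz": 0,"wx": 0,"wy": 0,"wz": 0},{"dx": 0,"dy": 0,"dz": -0.02,"wx": 0,"wy": 0,"wz": 0},{"dx": 0,"dy": 0,"dz": -0.07,"wx": 0,"wy": 0,"wz": 0},{"dx": 0,"dy": 0,"dz": -0.12,"wx": 0,"wy": 0,"wz": 0},{"dx": 0,"dy": 0,"dz": -0.12,"wx": 0,"wy": 0,"wz": 0}], gripper=1)

```text
time_s: 5.75
tcp_pos: [0.6057, -0.2362, 0.2053]
ee_rot: [[-0.69, 0.724, 0.017], [0.724, 0.69, -0.005], [-0.015, 0.009, -1.0]]
wrist_force: [1.4, -0.3, 1.2]
gripper_width: 0.969
```

```bash
python3 wl.py w3; python3 - <<'E'
from h import *
t=cams.capture('top')[:,:,::-1];s=cams.capture('side')[:,:,::-1]
cv2.imwrite('pics/t3.png',t);cv2.imwrite('pics/s3.png',s)
w=cv2.imread('pics/w3.png')
s0=cv2.imread('pics/side0.png')
f=lambda i:cv2.resize(i[125:195,210:300],None,fx=4.4,fy=4.4,interpolation=cv2.INTER_NEAREST)
cv2.imwrite('pics/c3.png',np.hstack([f(s0),f(s)]))
E
```

```text
t 5.8 tcp [ 0.6037 -0.2352  0.2011] yaw 43.6 q6 -129.5 F [-1.7 -0.1 -0.8] g 0.976
  d [-0.0021  0.0008 -0.0042] w [ 0.53  0.34 43.57]
```

View pics/w3.png

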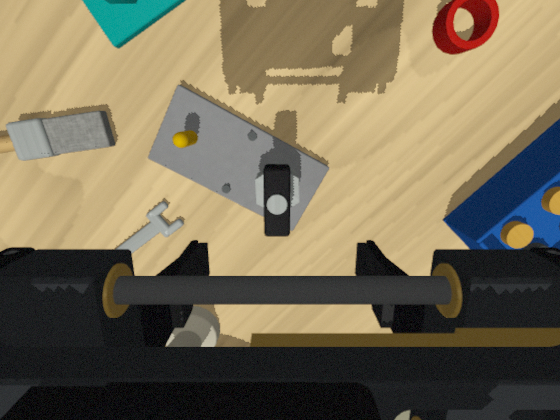

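View pics/c3.png

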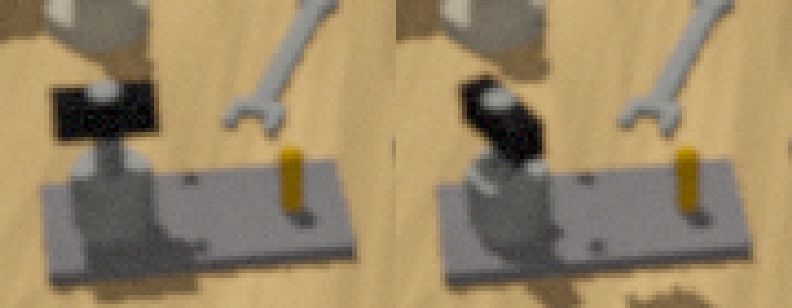

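The TCP was dragged down 6 mm while turning, with a -27 N z force. The side crop also shows the disc lower, moving from row 93 to 98, and no orange band. So R has turned about 62°, is right-hand and went down. That makes L, the left station, the left-hand one, and I'll go there next.

```bash
python3 -c "
from h import *
goto((.58,-.01,.20),148)"
```

```text
t 5.9 tcp [ 0.601  -0.2345  0.1958] yaw 43.5 q6 -129.5 F [-0.4  0.8 -1.2] g 0.998
  d [ 0.1772  0.1394 -0.0041] w [ 4.0000e-02  4.0000e-02 -1.0447e+02]
```

drive_tool(deltas=[{"dx": 0.177,"dy": 0.139,"dz": -0.004,"wx": 0,"wy": 0,"wz": -104},{"dx": 0.177,"dy": 0.139,"dz": -0.004,"wx": 0,"wy": 0,"wz": -104},{"dx": 0.177,"dy": 0.139,"dz": -0.004,"wx": 0,"wy": 0,"wz": -104},{"dx": 0.177,"dy": 0.139,"dz": -0.004,"wx": 0,"wy": 0,"wz": -104},{"dx": 0.177,"dy": 0.139,"dz": -0.004,"wx": 0,"wy": 0,"wz": -104},{"dx": 0.177,"dy": 0.139,"dz": -0.004,"wx": 0,"wy": 0,"wz": -104},{"dx": 0.177,"dy": 0.139,"dz": -0.004,"wx": 0,"wy": 0,"wz": -104},{"dx": 0.177,"dy": 0.139,"dz": -0.004,"wx": 0,"wy": 0,"wz": -104},{"dx": 0.177,"dy": 0.139,"dz": -0.004,"wx": 0,"wy": 0,"wz": -104},{"dx": 0.177,"dy": 0.139,"dz": -0.004,"wx": 0,"wy": 0,"wz": -104},{"dx": 0.177,"dy": 0.139,"dz": -0.004,"wx": 0,"wy": 0,"wz": -104},{"dx": 0.177,"dy": 0.139,"dz": -0.004,"wx": 0,"wy": 0,"wz": -104},{"dx": 0.177,"dy": 0.139,"dz": -0.004,"wx": 0,"wy": 0,"wz": -104}])

```text
time_s: 7.2
tcp_pos: [0.5792, -0.0109, 0.1977]
ee_rot: [[-0.536, -0.844, -0.004], [-0.844, 0.536, -0.001], [0.002, 0.003, -1.0]]
wrist_force: [-0.1, -0.5, 0.3]
gripper_width: 1.001
```

```bash
python3 -c "
from h import *
goto((.567,.208,.20),250.3)"
```

```text
t 7.2 tcp [ 0.5792 -0.0109  0.1977] yaw 147.6 q6 -47.4 F [-0.1 -0.5  0.3] g 1.001
  d [-0.1782  0.1277 -0.0024] w [ 2.4000e-01  4.0000e-02 -1.0274e+02]
```

drive_tool(deltas=[{"dx": -0.178,"dy": 0.128,"dz": -0.002,"wx": 0,"wy": 0,"wz": -102.5},{"dx": -0.178,"dy": 0.128,"dz": -0.002,"wx": 0,"wy": 0,"wz": -102.5},{"dx": -0.178,"dy": 0.128,"dz": -0.002,"wx": 0,"wy": 0,"wz": -102.5},{"dx": -0.178,"dy": 0.128,"dz": -0.002,"wx": 0,"wy": 0,"wz": -102.5},{"dx": -0.178,"dy": 0.128,"dz": -0.002,"wx": 0,"wy": 0,"wz": -102.5},{"dx": -0.178,"dy": 0.128,"dz": -0.002,"wx": 0,"wy": 0,"wz": -102.5},{"dx": -0.178,"dy": 0.128,"dz": -0.002,"wx": 0,"wy": 0,"wz": -102.5},{"dx": -0.178,"dy": 0.128,"dz": -0.002,"wx": 0,"wy": 0,"wz": -102.5},{"dx": -0.178,"dy": 0.128,"dz": -0.002,"wx": 0,"wy": 0,"wz": -102.5},{"dx": -0.178,"dy": 0.128,"dz": -0.002,"wx": 0,"wy": 0,"wz": -102.5},{"dx": -0.178,"dy": 0.128,"dz": -0.002,"wx": 0,"wy": 0,"wz": -102.5},{"dx": -0.178,"dy": 0.128,"dz": -0.002,"wx": 0,"wy": 0,"wz": -102.5},{"dx": -0.178,"dy": 0.128,"dz": -0.002,"wx": 0,"wy": 0,"wz": -102.5},{"dx": -0.178,"dy": 0.128,"dz": -0.002,"wx": 0,"wy": 0,"wz": -102.5}])

```text
time_s: 8.6
tcp_pos: [0.5674, 0.2079, 0.2007]
ee_rot: [[0.938, -0.346, -0.001], [-0.346, -0.938, -0.001], [-0.001, 0.001, -1.0]]
wrist_force: [-0.4, -0.4, 0.0]
gripper_width: 1.0
```

```bash
python3 wl.py w4
```

```text
t 8.65 tcp [0.5675 0.2079 0.2009] yaw -110.2 q6 34.4 F [-0.2 -0.4 -0.1] g 1.0
  d [-0.0001  0.0001  0.0002] w [-1.0000e-02  9.0000e-02 -1.1018e+02]
```

View pics/w4.png

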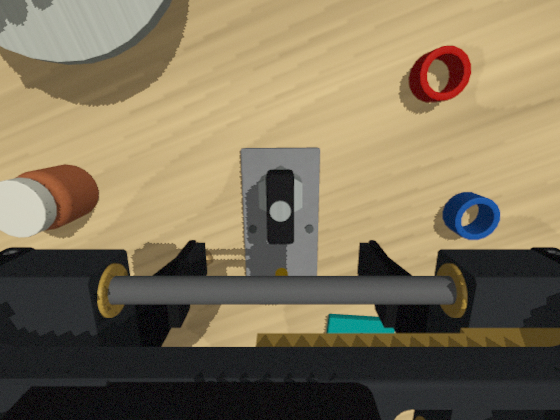

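Station L's bar is at (281,207), aligned with the tool, with its stem disc at (281,211). The bottle at the left is clear of the jaws.

```bash
python3 - <<'E'
from h import *
im=cv2.imread('pics/w4.png');z=np.load('pics/w4.npz');t,R=z['t'],z['R']
m=im[160:250,262:300].max(2)<32
bl=max(blobs(m),key=lambda q:q[1][4])
rc=cv2.minAreaRect(np.argwhere(bl[0])[:,::-1].astype(np.float32)+np.array([262,160],np.float32));print(rc)
box=[onz('wrist',p,.108,t,R)[:2] for p in cv2.boxPoints(rc)];e=[box[i+1]-box[i] for i in range(2)];L=max(e,key=np.linalg.norm)
print('bar',np.mean(box,0).round(4),[round(np.linalg.norm(v),4) for v in e],np.degrees(np.arctan2(L[1],L[0])).round(1))
d=onz('wrist',(280.5,211),.108,t,R);print('disc',d.round(4))
goto((d[0],d[1],.074),-110)
E
```

```text
((280.0, 190.0), (40.0, 26.0), 90.0)
bar [0.5849 0.2035] [np.float64(0.0216), np.float64(0.0346)] 160.4
disc [0.5677 0.2094 0.108 ]
t 8.65 tcp [0.5675 0.2079 0.2009] yaw -110.2 q6 34.4 F [-0.2 -0.4 -0.1] g 1.0
  d [-0.0002 -0.0015  0.1269] w [ 0.06  0.05 -0.18]
```

drive_tool(deltas=[{"dx": 0,"dy": -0.0015,"dz": 0.03,"wx": 0,"wy": 0,"wz": 0},{"dx": 0,"dy": -0.0015,"dz": 0.07,"wx": 0,"wy": 0,"wz": 0},{"dx": 0,"dy": -0.0015,"dz": 0.105,"wx": 0,"wy": 0,"wz": 0},{"dx": 0,"dy": -0.0015,"dz": 0.124,"wx": 0,"wy": 0,"wz": 0},{"dx": 0,"dy": -0.0015,"dz": 0.124,"wx": 0,"wy": 0,"wz": 0},{"dx": 0,"dy": -0.0015,"dz": 0.124,"wx": 0,"wy": 0,"wz": 0}])

```text
time_s: 9.25
tcp_pos: [0.5688, 0.2096, 0.0779]
ee_rot: [[0.94, -0.342, 0.0], [-0.342, -0.94, -0.0], [0.001, 0.0, -1.0]]
wrist_force: [-0.4, -0.0, -0.3]
gripper_width: 0.998
```

drive_tool(deltas=[{"dx": 0,"dy": 0,"dz": 0,"wx": 0,"wy": 0,"wz": 0},{"dx": 0,"dy": 0,"dz": 0,"wx": 0,"wy": 0,"wz": 0},{"dx": 0,"dy": 0,"dz": 0,"wx": 0,"wy": 0,"wz": 0},{"dx": 0,"dy": 0,"dz": 0,"wx": 0,"wy": 0,"wz": 0},{"dx": 0,"dy": 0,"dz": 0,"wx": 0,"wy": 0,"wz": 0},{"dx": 0,"dy": 0,"dz": 0,"wx": 0,"wy": 0,"wz": 0},{"dx": 0,"dy": 0,"dz": 0,"wx": 0,"wy": 0,"wz": 0},{"dx": 0,"dy": 0,"dz": 0,"wx": 0,"wy": 0,"wz": 0},{"dx": 0,"dy": 0,"dz": 0,"wx": 0,"wy": 0,"wz": 0},{"dx": 0,"dy": 0,"dz": 0,"wx": 0,"wy": 0,"wz": 0},{"dx": 0,"dy": 0,"dz": 0,"wx": 0,"wy": 0,"wz": 0},{"dx": 0,"dy": 0,"dz": 0,"wx": 0,"wy": 0,"wz": 0}], gripper=0.1)

```text
time_s: 10.45
tcp_pos: [0.5682, 0.2093, 0.0775]
ee_rot: [[0.94, -0.342, -0.0], [-0.342, -0.94, -0.0], [-0.0, 0.0, -1.0]]
wrist_force: [-0.3, -0.9, 0.3]
gripper_width: 0.272
```

drive_tool(deltas=[{"dx": 0,"dy": 0,"dz": 0,"wx": 0,"wy": 0,"wz": 3},{"dx": 0,"dy": 0,"dz": 0,"wx": 0,"wy": 0,"wz": 8},{"dx": 0,"dy": 0,"dz": 0,"wx": 0,"wy": 0,"wz": 14},{"dx": 0,"dy": 0,"dz": 0,"wx": 0,"wy": 0,"wz": 20},{"dx": 0,"dy": 0,"dz": 0,"wx": 0,"wy": 0,"wz": 26},{"dx": 0,"dy": 0,"dz": 0,"wx": 0,"wy": 0,"wz": 32},{"dx": 0,"dy": 0,"dz": 0,"wx": 0,"wy": 0,"wz": 38},{"dx": 0,"dy": 0,"dz": 0,"wx": 0,"wy": 0,"wz": 44},{"dx": 0,"dy": 0,"dz": 0,"wx": 0,"wy": 0,"wz": 50},{"dx": 0,"dy": 0,"dz": 0,"wx": 0,"wy": 0,"wz": 56},{"dx": 0,"dy": 0,"dz": 0,"wx": 0,"wy": 0,"wz": 60},{"dx": 0,"dy": 0,"dz": 0,"wx": 0,"wy": 0,"wz": 62},{"dx": 0,"dy": 0,"dz": 0,"wx": 0,"wy": 0,"wz": 62},{"dx": 0,"dy": 0,"dz": 0,"wx": 0,"wy": 0,"wz": 62},{"dx": 0,"dy": 0,"dz": 0,"wx": 0,"wy": 0,"wz": 62}])

```text
time_s: 11.95
tcp_pos: [0.5692, 0.21, 0.0834]
ee_rot: [[0.142, -0.99, 0.004], [-0.99, -0.142, 0.001], [-0.0, -0.004, -1.0]]
wrist_force: [-9.1, -0.2, 25.2]
gripper_width: 0.27
```

drive_tool(deltas=[{"dx": 0,"dy": 0,"dz": 0,"wx": 0,"wy": 0,"wz": 0},{"dx": 0,"dy": 0,"dz": 0,"wx": 0,"wy": 0,"wz": 0},{"dx": 0,"dy": 0,"dz": 0,"wx": 0,"wy": 0,"wz": 0},{"dx": 0,"dy": 0,"dz": 0,"wx": 0,"wy": 0,"wz": 0},{"dx": 0,"dy": 0,"dz": 0,"wx": 0,"wy": 0,"wz": 0},{"dx": 0,"dy": 0,"dz": 0,"wx": 0,"wy": 0,"wz": 0},{"dx": 0,"dy": 0,"dz": -0.02,"wx": 0,"wy": 0,"wz": 0},{"dx": 0,"dy": 0,"dz": -0.07,"wx": 0,"wy": 0,"wz": 0},{"dx": 0,"dy": 0,"dz": -0.12,"wx": 0,"wy": 0,"wz": 0},{"dx": 0,"dy": 0,"dz": -0.12,"wx": 0,"wy": 0,"wz": 0},{"dx": 0,"dy": 0,"dz": -0.12,"wx": 0,"wy": 0,"wz": 0}], gripper=1)

```text
time_s: 13.05
tcp_pos: [0.5687, 0.2099, 0.199]
ee_rot: [[0.139, -0.99, 0.003], [-0.99, -0.139, 0.002], [-0.002, -0.003, -1.0]]
wrist_force: [0.1, 0.5, -0.9]
gripper_width: 0.998
```

```bash
python3 wl.py w5; python3 - <<'E'
from h import *
s=cams.capture('side')[:,:,::-1]
cv2.imwrite('pics/s5.png',s)
s0=cv2.imread('pics/side0.png')
f=lambda i:cv2.resize(i[265:365,175:290],None,fx=3.4,fy=3.4,interpolation=cv2.INTER_NEAREST)
cv2.imwrite('pics/c5.png',np.hstack([f(s0),f(s)]))
E
```

```text
t 13.1 tcp [0.5678 0.2094 0.1972] yaw -172.0 q6 -27.5 F [-0.5 -0.6 -1.1] g 0.996
  d [-0.0004 -0.001  -0.0019] w [-4.0000e-02  6.0000e-02 -1.7199e+02]
```

View pics/w5.png

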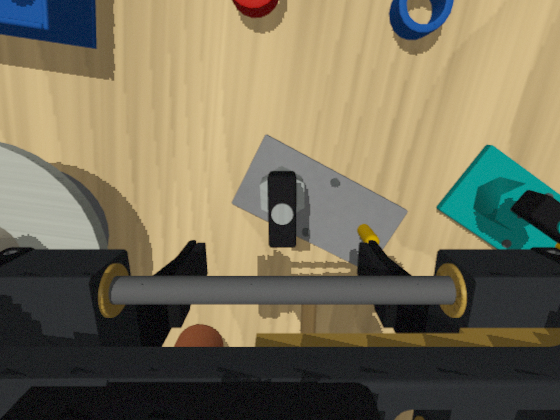

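View pics/c5.png

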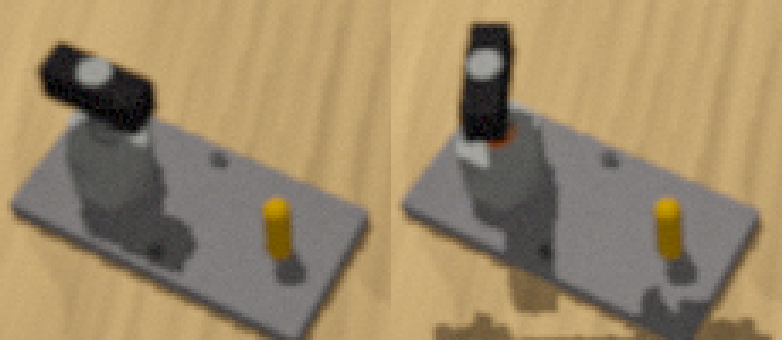

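The bar turned to align with the tool, its head rose, and the orange band at (500,135) in the right crop is out of the nut. Station L is confirmed left-hand. Next is the red ring.

```bash
python3 -c "
from h import *
goto((.6235,.013,.17),-110)"
```

```text
t 13.15 tcp [0.5675 0.2091 0.1962] yaw -172.0 q6 -27.5 F [-0.2  0.2  0.2] g 0.996
  d [ 0.202  -0.0282  0.0262] w [ 1.500e-01  5.000e-02 -6.199e+01]
```

drive_tool(deltas=[{"dx": 0.202,"dy": -0.028,"dz": 0,"wx": 0,"wy": 0,"wz": -62},{"dx": 0.202,"dy": -0.028,"dz": 0,"wx": 0,"wy": 0,"wz": -62},{"dx": 0.202,"dy": -0.028,"dz": 0,"wx": 0,"wy": 0,"wz": -62},{"dx": 0.202,"dy": -0.028,"dz": 0.026,"wx": 0,"wy": 0,"wz": -62},{"dx": 0.202,"dy": -0.028,"dz": 0.026,"wx": 0,"wy": 0,"wz": -62},{"dx": 0.202,"dy": -0.028,"dz": 0.026,"wx": 0,"wy": 0,"wz": -62},{"dx": 0.202,"dy": -0.028,"dz": 0.026,"wx": 0,"wy": 0,"wz": -62},{"dx": 0.202,"dy": -0.028,"dz": 0.026,"wx": 0,"wy": 0,"wz": -62},{"dx": 0.202,"dy": -0.028,"dz": 0.026,"wx": 0,"wy": 0,"wz": -62},{"dx": 0.202,"dy": -0.028,"dz": 0.026,"wx": 0,"wy": 0,"wz": -62}])

```text
time_s: 14.15
tcp_pos: [0.6237, 0.0133, 0.1701]
ee_rot: [[0.939, -0.343, -0.003], [-0.343, -0.939, -0.001], [-0.002, 0.002, -1.0]]
wrist_force: [0.0, -0.2, 0.9]
gripper_width: 1.0
```

```bash
python3 wl.py w6; python3 - <<'E'
from h import *
im=cv2.imread('pics/w6.png');z=np.load('pics/w6.npz');t,R=z['t'],z['R']
h=cv2.cvtColor(im,cv2.COLOR_BGR2HSV);m=((h[...,0]<6)|(h[...,0]>174))&(h[...,1]>150)&(h[...,2]>70)
for b,s,c in blobs(m,200):
    pts=np.argwhere(b)[:,::-1].astype(np.float32);(cc,rr)=cv2.minEnclosingCircle(pts)
    print(s,c.round(1),cc,rr,onz('wrist',cc,.03,t,R).round(4),onz('wrist',cc,.015,t,R).round(4))
# outer hull back-projected to z=.03: far rim; top-view cross-check
goto((.6235,.013,.007),-110)
E
```

```text
t 14.2 tcp [0.6238 0.0134 0.1705] yaw -110.0 q6 53.9 F [0.6 0.2 0.1] g 0.999
  d [-0.0001  0.0001  0.0004] w [-5.0000e-02  1.3000e-01 -1.1003e+02]
[ 257  169   50   52 1306] [281.7 195.6] (281.81097412109375, 194.56707763671875) 26.088428497314453 [0.6264 0.0125 0.03  ] [0.623  0.0137 0.015 ]
t 14.2 tcp [0.6238 0.0134 0.1705] yaw -110.0 q6 53.9 F [0.6 0.2 0.1] g 0.999
  d [1.000e-04 3.000e-04 1.635e-01] w [ 0.06  0.1  -0.03]
```

View pics/w6.png

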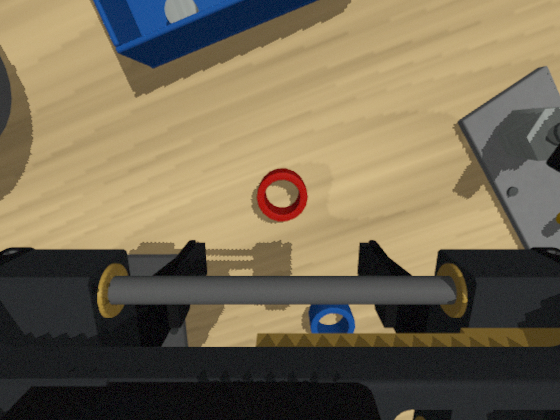

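The red ring sits at (282,195), centred under the tool. Measured at (0.623, 0.0137), it agrees with the top view. Now to grasp it.

drive_tool(deltas=[{"dx": 0,"dy": 0,"dz": 0.04,"wx": 0,"wy": 0,"wz": 0},{"dx": 0,"dy": 0,"dz": 0.085,"wx": 0,"wy": 0,"wz": 0},{"dx": 0,"dy": 0,"dz": 0.125,"wx": 0,"wy": 0,"wz": 0},{"dx": 0,"dy": 0,"dz": 0.15,"wx": 0,"wy": 0,"wz": 0},{"dx": 0,"dy": 0,"dz": 0.161,"wx": 0,"wy": 0,"wz": 0},{"dx": 0,"dy": 0,"dz": 0.161,"wx": 0,"wy": 0,"wz": 0},{"dx": 0,"dy": 0,"dz": 0.161,"wx": 0,"wy": 0,"wz": 0}])

```text
time_s: 14.9
tcp_pos: [0.6254, 0.0136, 0.0118]
ee_rot: [[0.94, -0.341, 0.002], [-0.341, -0.94, 0.0], [0.002, -0.001, -1.0]]
wrist_force: [-0.7, -0.4, 0.4]
gripper_width: 0.997
```

drive_tool(deltas=[{"dx": 0,"dy": 0,"dz": 0,"wx": 0,"wy": 0,"wz": 0},{"dx": 0,"dy": 0,"dz": 0,"wx": 0,"wy": 0,"wz": 0},{"dx": 0,"dy": 0,"dz": 0,"wx": 0,"wy": 0,"wz": 0},{"dx": 0,"dy": 0,"dz": 0,"wx": 0,"wy": 0,"wz": 0},{"dx": 0,"dy": 0,"dz": 0,"wx": 0,"wy": 0,"wz": 0},{"dx": 0,"dy": 0,"dz": 0,"wx": 0,"wy": 0,"wz": 0},{"dx": 0,"dy": 0,"dz": 0,"wx": 0,"wy": 0,"wz": 0},{"dx": 0,"dy": 0,"dz": 0,"wx": 0,"wy": 0,"wz": 0},{"dx": 0,"dy": 0,"dz": 0,"wx": 0,"wy": 0,"wz": 0},{"dx": 0,"dy": 0,"dz": 0,"wx": 0,"wy": 0,"wz": 0}], gripper=0.4)

```text
time_s: 15.9
tcp_pos: [0.6243, 0.0134, 0.0108]
ee_rot: [[0.94, -0.341, 0.0], [-0.341, -0.94, -0.0], [0.0, 0.0, -1.0]]
wrist_force: [-0.6, 0.4, 3.7]
gripper_width: 0.587
```

drive_tool(deltas=[{"dx": 0,"dy": 0,"dz": -0.01,"wx": 0,"wy": 0,"wz": 0},{"dx": 0,"dy": 0,"dz": -0.04,"wx": 0,"wy": 0,"wz": 0},{"dx": 0,"dy": 0,"dz": -0.08,"wx": 0,"wy": 0,"wz": 0},{"dx": 0,"dy": 0,"dz": -0.12,"wx": 0,"wy": 0,"wz": 0},{"dx": 0,"dy": 0,"dz": -0.15,"wx": 0,"wy": 0,"wz": 0},{"dx": 0,"dy": 0,"dz": -0.15,"wx": 0,"wy": 0,"wz": 0}])

```text
time_s: 16.5
tcp_pos: [0.6274, 0.0138, 0.1667]
ee_rot: [[0.94, -0.341, 0.012], [-0.341, -0.94, 0.002], [0.01, -0.006, -1.0]]
wrist_force: [0.7, -0.2, -0.4]
gripper_width: 0.59
```

```bash
python3 wl.py w7; python3 -c "
from h import *
goto((.466,.2445,.15),-110)"
```

```text
t 16.55 tcp [0.6256 0.0138 0.1637] yaw -110.0 q6 54.0 F [-0.5  0.6 -1. ] g 0.588
  d [ 0.0017 -0.0006 -0.0031] w [   0.14   -0.4  -109.96]
t 16.55 tcp [0.6256 0.0138 0.1637] yaw -110.0 q6 54.0 F [-0.5  0.6 -1. ] g 0.588
  d [-0.2289 -0.1623  0.0131] w [-0.21 -0.29  0.04]
```

View pics/w7.png

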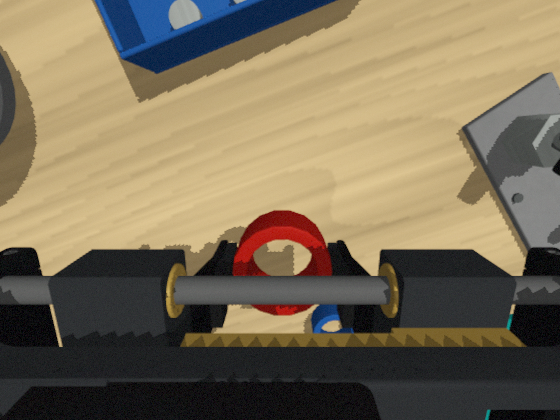

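The ring is held at (282,262), opening 51 mm. Head position plus 110 mm along the plate puts the peg at (0.4646, 0.246), against (0.4648, 0.245) from the top view. I'll go to (0.4655, 0.245).

drive_tool(deltas=[{"dx": -0.229,"dy": -0.163,"dz": 0.0,"wx": 0,"wy": 0,"wz": 0},{"dx": -0.229,"dy": -0.163,"dz": 0.0,"wx": 0,"wy": 0,"wz": 0},{"dx": -0.229,"dy": -0.163,"dz": 0.0,"wx": 0,"wy": 0,"wz": 0},{"dx": -0.229,"dy": -0.163,"dz": 0.0,"wx": 0,"wy": 0,"wz": 0},{"dx": -0.229,"dy": -0.163,"dz": 0.0,"wx": 0,"wy": 0,"wz": 0},{"dx": -0.229,"dy": -0.163,"dz": 0.01,"wx": 0,"wy": 0,"wz": 0},{"dx": -0.229,"dy": -0.163,"dz": 0.03,"wx": 0,"wy": 0,"wz": 0},{"dx": -0.229,"dy": -0.163,"dz": 0.06,"wx": 0,"wy": 0,"wz": 0},{"dx": -0.229,"dy": -0.163,"dz": 0.07,"wx": 0,"wy": 0,"wz": 0},{"dx": -0.229,"dy": -0.163,"dz": 0.07,"wx": 0,"wy": 0,"wz": 0},{"dx": -0.229,"dy": -0.163,"dz": 0.07,"wx": 0,"wy": 0,"wz": 0}])

```text
time_s: 17.65
tcp_pos: [0.4652, 0.2448, 0.0909]
ee_rot: [[0.94, -0.342, 0.0], [-0.342, -0.94, -0.0], [0.0, -0.0, -1.0]]
wrist_force: [-0.2, 0.8, -0.9]
gripper_width: 0.588
```

```bash
python3 wl.py w8; python3 - <<'E'
from h import *
cv2.imwrite('pics/t8.png',cams.capture('top')[:,:,::-1]);s=cams.capture('side')[:,:,::-1];cv2.imwrite('pics/c8.png',cv2.resize(s[230:380,160:340],None,fx=4,fy=4))
goto((.4655,.245,.022),-110)
E
```

```text
t 17.7 tcp [0.4655 0.245  0.0914] yaw -110.0 q6 24.5 F [ 1.2  0.4 -1. ] g 0.587
  d [-0.0002  0.0004  0.0006] w [   0.     -0.11 -109.98]
t 17.8 tcp [0.4655 0.2451 0.0917] yaw -110.0 q6 24.5 F [ 0.7 -0.2 -0.3] g 0.585
  d [-0.0001  0.0003  0.0697] w [-0.12 -0.07  0.01]
```

View pics/w8.png

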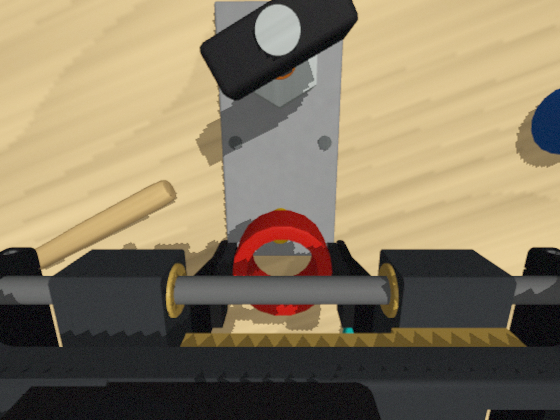

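View pics/c8.png

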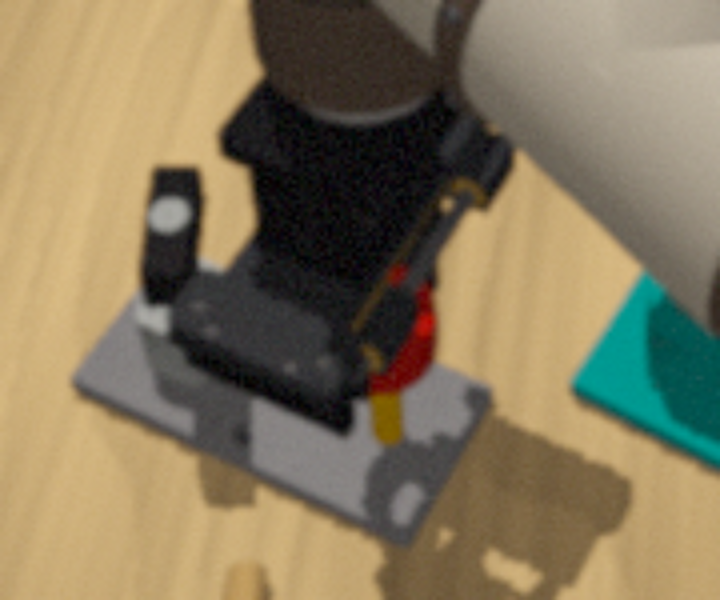

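The side view shows the ring directly above the peg's tip, and the wrist view shows the peg behind the ring's hole at column 281. I'll lower it.

drive_tool(deltas=[{"dx": 0,"dy": 0,"dz": 0.01,"wx": 0,"wy": 0,"wz": 0},{"dx": 0,"dy": 0,"dz": 0.02,"wx": 0,"wy": 0,"wz": 0},{"dx": 0,"dy": 0,"dz": 0.03,"wx": 0,"wy": 0,"wz": 0},{"dx": 0,"dy": 0,"dz": 0.04,"wx": 0,"wy": 0,"wz": 0},{"dx": 0,"dy": 0,"dz": 0.05,"wx": 0,"wy": 0,"wz": 0},{"dx": 0,"dy": 0,"dz": 0.058,"wx": 0,"wy": 0,"wz": 0},{"dx": 0,"dy": 0,"dz": 0.064,"wx": 0,"wy": 0,"wz": 0},{"dx": 0,"dy": 0,"dz": 0.068,"wx": 0,"wy": 0,"wz": 0},{"dx": 0,"dy": 0,"dz": 0.068,"wx": 0,"wy": 0,"wz": 0},{"dx": 0,"dy": 0,"dz": 0.068,"wx": 0,"wy": 0,"wz": 0}])

```text
time_s: 18.8
tcp_pos: [0.465, 0.2451, 0.0227]
ee_rot: [[0.94, -0.341, 0.001], [-0.341, -0.94, 0.001], [0.0, -0.001, -1.0]]
wrist_force: [-0.4, 0.4, -0.2]
gripper_width: 0.589
```

drive_tool(deltas=[{"dx": 0,"dy": 0,"dz": 0,"wx": 0,"wy": 0,"wz": 0},{"dx": 0,"dy": 0,"dz": 0,"wx": 0,"wy": 0,"wz": 0},{"dx": 0,"dy": 0,"dz": 0,"wx": 0,"wy": 0,"wz": 0},{"dx": 0,"dy": 0,"dz": 0,"wx": 0,"wy": 0,"wz": 0},{"dx": 0,"dy": 0,"dz": 0,"wx": 0,"wy": 0,"wz": 0},{"dx": 0,"dy": 0,"dz": 0,"wx": 0,"wy": 0,"wz": 0}], gripper=0.85)

```text
time_s: 19.4
tcp_pos: [0.4647, 0.2448, 0.0225]
ee_rot: [[0.94, -0.342, 0.0], [-0.342, -0.94, -0.0], [0.0, 0.0, -1.0]]
wrist_force: [-0.2, 0.8, 0.0]
gripper_width: 0.844
```

drive_tool(deltas=[{"dx": 0,"dy": 0,"dz": -0.01,"wx": 0,"wy": 0,"wz": 0},{"dx": 0,"dy": 0,"dz": -0.03,"wx": 0,"wy": 0,"wz": 0},{"dx": 0,"dy": 0,"dz": -0.06,"wx": 0,"wy": 0,"wz": 0},{"dx": 0,"dy": 0,"dz": -0.1,"wx": 0,"wy": 0,"wz": 0},{"dx": 0,"dy": 0,"dz": -0.15,"wx": 0,"wy": 0,"wz": 0},{"dx": -0.1,"dy": 0,"dz": -0.18,"wx": 0,"wy": 0,"wz": 0},{"dx": -0.1,"dy": 0,"dz": -0.18,"wx": 0,"wy": 0,"wz": 0},{"dx": -0.1,"dy": 0,"dz": -0.18,"wx": 0,"wy": 0,"wz": 0},{"dx": -0.1,"dy": 0,"dz": -0.18,"wx": 0,"wy": 0,"wz": 0}])

```text
time_s: 20.3
tcp_pos: [0.37, 0.2796, 0.2041]
ee_rot: [[0.941, -0.339, 0.002], [-0.339, -0.941, 0.002], [0.001, -0.003, -1.0]]
wrist_force: [-0.2, 0.3, -0.4]
gripper_width: 0.85
```

```bash
python3 wl.py w9; python3 - <<'E'
from h import *
t=cams.capture('top')[:,:,::-1];s=cams.capture('side')[:,:,::-1]
cv2.imwrite('pics/t9.png',t);cv2.imwrite('pics/s9.png',s)
hs=cv2.cvtColor(s,cv2.COLOR_BGR2HSV);m=((hs[...,0]<6)|(hs[...,0]>174))&(hs[...,1]>180)&(hs[...,2]>90)
print([(b[1].tolist(),b[2].round(1)) for b in blobs(m,60)])
f=lambda i,x,y:cv2.resize(i[y:y+110,x:x+130],None,fx=3,fy=3,interpolation=cv2.INTER_NEAREST)
cv2.imwrite('pics/c9.png',np.hstack([f(s,170,260),f(s,200,110)]))
E
```

```text
t 20.35 tcp [0.3706 0.2791 0.2033] yaw -109.9 q6 13.0 F [ 0.2  0.3 -0. ] g 0.851
  d [-0.0007 -0.0002 -0.0008] w [-3.000e-02 -9.000e-02 -1.099e+02]
[([244, 318, 26, 30, 433], array([256.6, 333.6]))]
```

View pics/w9.png

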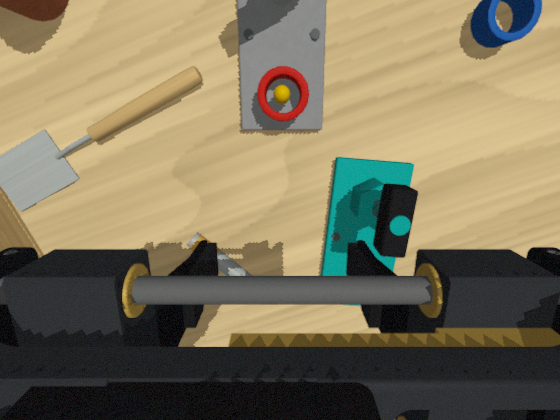

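View pics/c9.png

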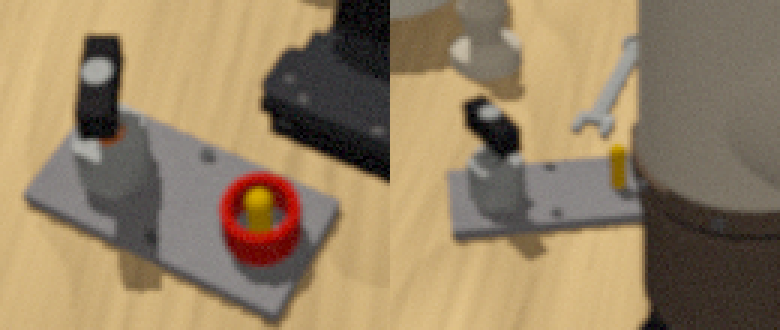

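The wrist view shows the ring at (283,94), flat on the plate, with the peg tip at (282,93) in its centre. The side crops show both grips still turned, with the orange band out on the ring's station. The gripper is clear, so I'll hand in.

```bash
python3 -c "
from station import r,ticket
print(ticket.finish_job(), r.sense()['time_s'])"
```

```text
the job is handed in; nothing more can be done
the job is handed in; nothing more can be done
```

I turned both black grips about 62° clockwise, put the red ring over the peg of the left-hand spindle's station, and handed the job in at about 20 s of the 61 s allowed.

- **Right-hand spindle:** this is the station on the robot's right (y < 0). Its grip pulled the fingers down about 6 mm while turning, and no orange band showed.
- **Left-hand spindle:** this is the station on the robot's left (y > 0). Its grip pushed the fingers up about 6 mm, and the orange band came out of the nut.
- **Ring:** in the last pictures it lies flat on the plate, with the peg tip within about 1 pixel of its centre. The gripper is open and clear of everything.
- **Forces:** the highest wrist force I read was about 31 N, while turning the first grip. It was read only at the end of each move.

**Disagreements:** the top and wrist views differed by no more than about 2 mm on the points I used. My first move call was refused because its rows lacked some keys, so nothing moved. No final check failed, but the turn angles are judged from the tool rotation and the pictures, not from a joint reading.

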